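# Clamp a tube block in a bench shaker

### The arm

A 6-joint arm with a two-finger parallel gripper is mounted at the origin on the work surface. World frame = base frame: x ahead of the robot, y to its left, z up, the work surface at z = 0. Lengths are in mm, angles in rad, forces in N, time in s.
With the tool pointing down it reaches from about 350 to 975 mm from the base axis. Payload 7.1 kg.
Tool frame: the origin (TCP) lies midway between the tips of the shut fingers; the grasp point (between the pads) lies ctrl.tcp_to_grasp behind it (ctrl.tcp_to_grasp is the distance from the TCP to the grasp point, in mm); z points along the fingers, y is the direction in which the jaws open and shut (so a half turn about z gives the same grasp; the last joint's range is limited). The gripper opens to 88 mm and grips with 3 to 60 N. Pads are 20 mm wide; open, the fingers measure 115 mm over their backs; the gripper's body (75 mm by 178 mm) begins 61 mm behind the grasp point.
Start: joints at [1.157, 0.423, 1.63, -0, 1.089, -0.019], TCP at [240.357, 576.917, 192.175] pointing down, gripper open.
Joint ranges: [-3, 3], [-0.9, 2.11], [0.09, 2.58], [-1.31, 4.45], [0.11, 2.69], [-2.54, 2.54]. Speed limits (rad/s): [2.39, 2.39, 3.01, 3.14, 3.14, 3.14].

### API

Orientations are given as a rotation vector (axis times angle).
In Python, from workcell import ctrl gives the robot as it stands.
- The arm moves only by the tool play_rows, never from a script. Its argument "increments" is text: rows parted by semicolons, each of 5 numbers parted by spaces: the opening, from 0 (shut) to 1 (fully open), then the shift along the world's x, y, z in m, then the turn about the world's z in degrees. A call has 1 to 20 rows; each row shifts and turns the commanded pose from where the row before left it; what a row does not reach is not made up. A row lasts 1/10 s, in which the tool goes at most 50 mm and 8.59 degrees, less where a joint would pass 70% of its speed; a pose out of reach is approached as far as the arm can. A call is refused whole if a number of a shift passes 0.05 or a number of a turn 8.59, either way. A call with a gripper value outside its range is refused whole. The fingers move at their own pace and stop on an object; the grip force is fixed at half the most. Time passes only in rows, so rows that do not move let the fingers close. It gives the time, the measured TCP pose, the force and the opening at its end, in the units of the state.
- ctrl.get_obs(): the state, without advancing time (a new reading comes with each control period).
- ctrl.get_image(name): name is "scene" or "top" or "wrist"; returns a dict with "img" (420x560x3 uint8, red, green, blue), "range_z" (420x560 float32, mm along the optical axis (not along the pixel's ray), 0 where there is no reading), "vertical_fov" (degrees; the focal length in pixels is half the picture's height over the tangent of half this angle, whatever the lens; pixels are square), "cx", "cy" (the principal point, pixels), "origin" and "attitude" of the camera in the world. Camera axes: x right, y down, z forward; pixel columns grow to the right and rows downward; lengths in mm; the calibration is good to about 2 mm. A picture is of the moment at which its call begins.
- ctrl.close_job(): hands the job in, once; it reports no verdict.
The state is a dict: "t": time; "qpos": joint angles; "qvel": joint speeds; "joint_torque": joint torques, N m; "ee_pos": TCP position; "orientation": TCP orientation; "ft_force": force on the tool from outside, world axes, zero at the start; "moment": the same for the moment, N m; "width": finger opening in mm.
Only numpy, scipy, OpenCV 4.12 (cv2) and the standard library are available. Lean on these libraries where they do the work, as an engineer would, in place of code of your own. Each camera call takes 0.05 s, during which the arm holds its last target. There are 200 camera calls.

### The job

Push the grey tube block along its bay on the shaker until it is fully home, flush against the back stop, pressing it gently. Then turn the torque-indicating clamp wheel clockwise by its upright knob, slowly and without forcing it, until the jaw bites and the pointer on the wheel's rim comes onto the one long tick of the scale disc beneath it, not past it; keep it there for a moment, then let go, leaving the block home and firmly held and everything else undisturbed.

Things in the scene. Friction and masses are not known exactly. Their poses are not given: they have to be found in the camera images.
- station: Bench shaker, fixed: white housing 280 (x) by 330 mm (y -185 to +145), flat deck 50 mm above the table. Origin at table level, x along the bay away from the robot, y left, z up. The bay is on the left of the deck, open to -x: left wall's inner face at y = 125 mm, back stop's face at x = 90 mm, both 30 mm high. Wheel axis at x = 0, y = -85 mm.
- block: Grey plastic tube block with 24 wells, loose, 100 (x) by 60 (y) by 45 (z) mm, about 0.35 kg. Origin at the centre of its underside, x along its length to the back stop. It stands on the deck in the bay, 30 to 65 mm short of the stop, slightly askew, with a few mm of play at its sides. Home, its front face is at station x = -10 mm.
- block_rear (a point): Centre line of the block's rear (+x) end face, 15 mm above its underside; it is at station x = 90 mm when the block is home.
- jaw: Clamp jaw, right of the bay; origin on its steel drive bar inside the guide. It moves 12 mm left per rad of disc turn. Its black rubber pad (60 by 8 by 26 mm) is screwed out by up to 12 mm, which this point does not show, so where it bites must be felt or seen (0.7 to 2.0 rad of disc turn). It slides the block the last few mm to the left wall, then presses it stiffly (10 N per mm).
- wheel_axis (a point): Centre of the handwheel at rim height; vertical axis. Rim: 12 mm bar on a 55 mm radius, top 68 mm above the deck. Clockwise from above tightens. It drives the scale disc under it through a torsion spring, 1 N m/rad: the disc lags, so the pointer against the disc shows the torque. Disc and clamp turn stiffly (0.3 N m) and stay where left; the released wheel springs back to rest against the disc.
- knob (a point): Upright round turning knob on the wheel's rim, 55 mm from the axis, directly opposite the pointer: 20 mm in diameter, its top 36 mm above the top of the rim; this point lies on the knob's axis, 15 mm below its top and 21 mm above the top of the rim. It does not spin on the wheel.
- pointer (a point): Tip (4 mm wide, 75 mm from the axis) of the steel pointer that hangs from the wheel's rim over the scale disc. At rest 0.5 rad counter-clockwise of the long tick, about 0.2 rad (15 mm) short of it while the clamp runs freely; after the bite it reaches the tick in some 0.34 rad more wheel turn, at 0.5 N m (9 N at the knob). In all the knob goes 1.3 to 2.7 rad; the pointer ends on the far side.
- mark (a point): Point of the long tick over which the pointer's tip must stand, 75 mm from the axis, on the aluminium scale disc (88 mm radius, under the wheel). The disc turns with the clamp, so the tick moves while it runs. Long tick 30 by 4 mm; other ticks 10 mm long, 0.125 rad apart. x points outward along the tick, y to the counter-clockwise side, where the pointer starts.
- dish: Bystander: closed petri dish, 62 mm across, 15 mm high, on the deck in front; origin under its centre.
- vial: Bystander: glass vial, 22 mm across, 45 mm high, on the deck behind the bay's stop; origin under its centre.
- bottle_a: Bystander: white bottle, 56 mm across, 110 mm high; origin under its centre.
- bottle_b: Bystander: bottle with a red label, 56 mm across, 110 mm high; origin under its centre.
- tip_box: Bystander: yellow pipette tip box, 120 by 85 by 67 mm; origin under its centre.
- red_rack: Bystander: red rack of small tubes, 200 by 55 by 37 mm; origin under its centre.
- timer: Bystander: white timer, 65 by 60 by 18 mm; origin under its centre.

How it is judged (in metres and radians):
On the way, in this order (a step that is already met when the one before it is completed fails the run):
1. the block is pushed home against the back stop (x of block_rear in the frame of station above 0.0875 m and angle between the x axis of block and the x axis of station, either way round below 0.04 rad and y of block_rear in the frame of station above 0.08 m and z of block_rear in the frame of station below 0.072 m), for 0.2 s.
2. the wheel is turned until the pointer stands at the long tick and the jaw holds the block (y of pointer in the frame of mark between -0.0045 and 0.0045 m and contact force between jaw and block above 9 N), for 0.2 s.
At the end, for the whole second after the job is handed in: The wheel is let go after the pointer stood within 4.5 mm of the long tick's middle with the jaw biting; the block's rear face is within 2.5 mm of the back stop, in line with the bay (0.04 rad) and standing on the deck; the jaw still presses it with more than 9 N (all of step 1 and contact force between jaw and block above 9 N); the robot touches nothing.
It fails at once if the block is pushed with more than 35 N (contact force between the arm and block above 35 N).
It fails at once if the wheel is shoved with more than 40 N (contact force between the arm and wheel above 40 N).
It fails at once if the wheel is overtightened: the pointer runs more than 7.5 mm past the long tick (y of pointer in the frame of mark below -0.0075 m).
It fails at once if a bystander is moved more than 25 mm (distance of any of dish, vial, bottle_a, bottle_b, tip_box, red_rack, timer from where it was at the start of the episode above 0.025 m).
It also fails if it takes over 64 s, if anything falls off the work surface, if the arm or the gripper's body presses on something with over 40 N, if the wrist force passes 120 N, or if a joint passes its speed limit or range.

## Working session

There is one attempt and no reset: what is moved stays moved. The work goes in short steps, Python scripts to look and compute and a tool call to move; the robot and the scene stay as the last step left them, time stands still between calls to the robot, and variables do not carry over. Pictures are saved under pics/ and viewed, on a budget of 10 in all, crops included, one or two more only if the job needs it, and the job is handed in when it is done.

Besides the shell and the picture viewer there is one more tool, called after "Request:" by a JSON object that holds its "method" and its "body". play_rows: Moves the arm, as the interface text tells. Its arguments: {"type":"object","properties":{"increments":{"type":"string"}},"required":["increments"]}

```bash
mkdir -p pics; ls; cat > h.py <<'E'
import numpy as np, cv2, pickle
from workcell import ctrl
from scipy.spatial.transform import Rotation as R
def att(a):
    a=np.array(a,float)
    return a if a.shape==(3,3) else R.from_rotvec(a).as_matrix()
def grab(n,tag):
    d=ctrl.get_image(n); pickle.dump(d,open(f'{tag}.pkl','wb')); return d
def load(tag): return pickle.load(open(f'{tag}.pkl','rb'))
def cloud(d):
    z=d['range_z']; h,w=z.shape; f=h/2/np.tan(np.radians(d['vertical_fov'])/2)
    u,v=np.meshgrid(np.arange(w),np.arange(h))
    p=np.stack([(u-d['cx'])/f*z,(v-d['cy'])/f*z,z],-1)
    return p@att(d['attitude']).T+np.array(d['origin'])
def save(d,name,crop=None,s=1):
    im=d['img'][:,:,::-1]
    if crop: im=im[crop[1]:crop[3],crop[0]:crop[2]]
    cv2.imwrite('pics/'+name,cv2.resize(im,None,fx=s,fy=s,interpolation=cv2.INTER_CUBIC))
def pix(d,p):
    f=d['img'].shape[0]/2/np.tan(np.radians(d['vertical_fov'])/2)
    q=(np.atleast_2d(p)-np.array(d['origin']))@att(d['attitude'])
    return np.c_[q[:,0]/q[:,2]*f+d['cx'],q[:,1]/q[:,2]*f+d['cy']]
E
python3 - <<'E'
from h import *
for n in('top','scene'):
    d=grab(n,n+'0'); print(n,d['origin'],d['attitude'],d['vertical_fov'],d['cx'],d['cy'])
    save(d,n+'0.png',s=1.4)
print(ctrl.get_obs(), ctrl.tcp_to_grasp)
E
```

```text
pics
top [ 235.07082833  -40.41502423 1332.96060321] [-2.11735308  2.09894353 -0.22528901] 54.020779178530034 276.2970263563587 204.03965413736393
scene [1245.86083285  307.78583571  652.37768943] [-1.30018327 -2.01080584  1.11336219] 56.72834216769989 275.6768386575902 208.51915184782266
{'t': 0.1, 'qpos': array([ 1.15702000e+00,  4.23752692e-01,  1.63057220e+00, -1.12195152e-05,
        1.08863068e+00, -1.90151350e-02]), 'qvel': array([-0.00016593, -0.00190213, -0.0018825 ,  0.00080075,  0.00049702,
        0.00014853]), 'joint_torque': array([ 4.34576332e-04, -5.45618784e+01, -2.74327791e+01,  6.45427289e-02,
        1.87613012e-02, -6.01926718e-05]), 'ee_pos': array([240.1416605 , 576.44835185, 191.50304932]), 'orientation': array([-6.16007264e-01, -3.08031775e+00,  2.09410091e-03]), 'ft_force': array([-0.57529141,  0.12020008, -0.29246565]), 'moment': array([-0.01073316,  0.04983799, -0.04800357]), 'width': 88.19051276158277} 18.700000000000003
```

View pics/top0.png

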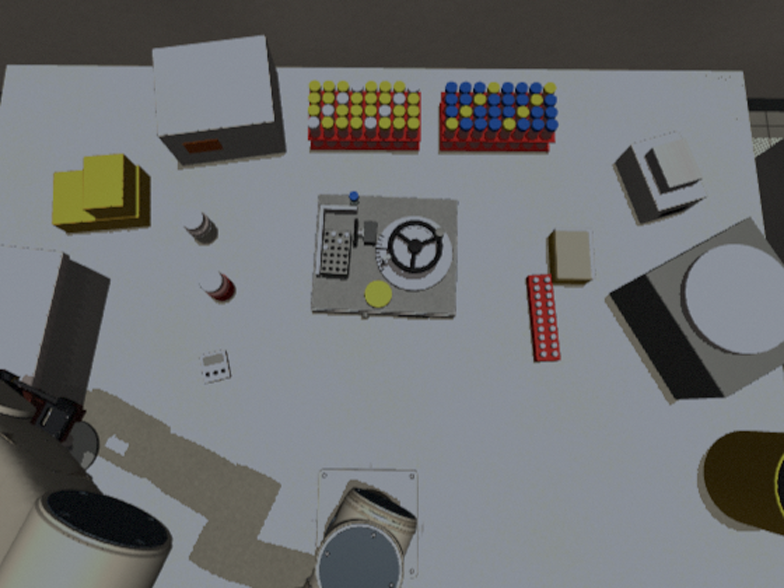

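View pics/scene0.png

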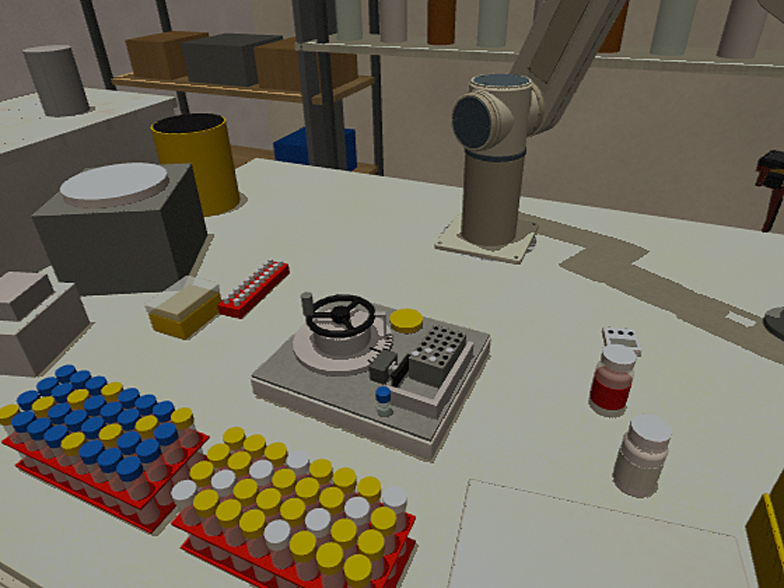

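The top view shows the station with its deck spanning about (318..458, 195..318) in the enlarged picture. The bay is on the left with the block at (336,255), the wheel is at (415,247), the dish at (378,294), and the vial behind the stop at (354,197). Next I measure from the depth.

```bash
cat >> h.py <<'E'
def rect(p):
    (c,s,a)=cv2.minAreaRect(p[:,:2].astype(np.float32)); return np.round(c,1),np.round(s,1),round(a,2)
E
python3 - <<'E'
from h import *
d=load('top0'); P=cloud(d).reshape(-1,3); s=load('scene0'); Q=cloud(s).reshape(-1,3)
reg=lambda P,a,b:P[(P[:,2]>a)&(P[:,2]<b)&(P[:,0]>330)&(P[:,0]<720)&(P[:,1]>-220)&(P[:,1]<200)]
for n,A in(('top',P),('scene',Q)):
    T=A[(abs(A[:,2])<12)&(A[:,0]>200)&(A[:,0]<800)&(abs(A[:,1])<300)]; print(n,'table z',np.median(T[:,2]))
    h=reg(A,30,175); hist=np.histogram(h[:,2],bins=np.arange(30,176,4)); print(list(zip(hist[1].astype(int),hist[0])))
    print('deck',rect(reg(A,44,56)))
    print('box>35', rect(reg(A,35,56)))
    k=reg(A,140,165); print('knob',len(k),k.mean(0) if len(k) else 0,k.min(0),k.max(0))
    r=reg(A,112,124); print('rim',len(r),rect(r), cv2.minEnclosingCircle(r[:,:2].astype(np.float32)))
    b=reg(A,90,99);print('block?',len(b),rect(b))
E
```

```text
top table z 0.3773203291328855
[(np.int64(30), np.int64(27)), (np.int64(34), np.int64(59)), (np.int64(38), np.int64(82)), (np.int64(42), np.int64(282)), (np.int64(46), np.int64(1670)), (np.int64(50), np.int64(2005)), (np.int64(54), np.int64(423)), (np.int64(58), np.int64(519)), (np.int64(62), np.int64(715)), (np.int64(66), np.int64(210)), (np.int64(70), np.int64(51)), (np.int64(74), np.int64(93)), (np.int64(78), np.int64(248)), (np.int64(82), np.int64(135)), (np.int64(86), np.int64(25)), (np.int64(90), np.int64(260)), (np.int64(94), np.int64(624)), (np.int64(98), np.int64(248)), (np.int64(102), np.int64(14)), (np.int64(106), np.int64(14)), (np.int64(110), np.int64(76)), (np.int64(114), np.int64(256)), (np.int64(118), np.int64(198)), (np.int64(122), np.int64(63)), (np.int64(126), np.int64(9)), (np.int64(130), np.int64(4)), (np.int64(134), np.int64(1)), (np.int64(138), np.int64(3)), (np.int64(142), np.int64(3)), (np.int64(146), np.int64(2)), (np.int64(150), np.int64(20)), (np.int64(154), np.int64(13)), (np.int64(158), np.int64(1)), (np.int64(162), np.int64(0)), (np.int64(166), np.int64
[... 1375 characters left out ...]
t64(11)), (np.int64(142), np.int64(13)), (np.int64(146), np.int64(11)), (np.int64(150), np.int64(24)), (np.int64(154), np.int64(12)), (np.int64(158), np.int64(0)), (np.int64(162), np.int64(0)), (np.int64(166), np.int64(0)), (np.int64(170), np.int64(0))]
deck (array([590., -33.]), array([328.7, 267.4]), 88.62)
box>35 (array([590. , -32.5]), array([329.7, 267.4]), 88.62)
knob 66 [ 616.30093783 -147.01538697  149.59379112] [ 604.7121767  -158.59936078  140.0767407 ] [ 622.90912525 -138.70832285  155.64181721]
rim 722 (array([593.7, -97.4]), array([118.8, 119.2]), 71.82) ((593.8511352539062, -91.31099700927734), 69.69699096679688)
block? 1214 (array([620.9, -22.2]), array([254.3, 189.5]), 86.52)
```

Request:
{"method": "play_rows", "body": {"increments": "0.2 0.016 -0.035 0 1.5;0.2 0.016 -0.035 0 1.5;0.2 0.016 -0.035 0 1.5;0.2 0.016 -0.035 0 1.5;0.2 0.016 -0.035 0 1.5;0.2 0.016 -0.035 0 1.5;0.2 0.016 -0.035 0 1.5;0.2 0.016 -0.035 0 1.5;0.2 0.016 -0.035 0 1.5;0.2 0.016 -0.035 0 1.5;0.2 0.016 -0.035 0 1.5;0.2 0.016 -0.035 0 1.5;0.2 0.016 -0.035 0 1.5;0.2 0.016 -0.035 0 1.5;0.2 0 0 0 0;0.2 0 0 0 0"}}

```text
t: 1.7
ee_pos: [464.2, 86.3, 191.9]
orientation: [-0.049, -3.14, -0.0]
ft_force: [0.2, 0.0, -0.3]
width: 17.9
```

```bash
python3 - <<'E'
from h import *
d=grab('wrist','w1'); save(d,'w1.png',s=1.4); print(d['origin'],att(d['attitude']).round(2).tolist())
P=cloud(d).reshape(-1,3)
def reg(P,z0,z1,x0,x1,y0,y1): return P[(P[:,2]>z0)&(P[:,2]<z1)&(P[:,0]>x0)&(P[:,0]<x1)&(P[:,1]>y0)&(P[:,1]<y1)]
for n,A in (('w',P),('top',cloud(load('top0')).reshape(-1,3))):
    b=reg(A,88,102,480,680,20,105); print(n,'block',len(b),b.mean(0),rect(b))
    b=reg(A,74,86,430,720,90,140); print('wall',len(b),rect(b))
    c=reg(A,58,72,440,560,-60,40); print('dish',len(c),c.mean(0),c.min(0),c.max(0))
print(ctrl.get_obs()['ft_force'])
E
```

```text
[385.12070855  87.96859123 384.79779205] [[0.03, 0.96, 0.29], [1.0, -0.03, -0.01], [0.0, 0.29, -0.96]]
w block 1933 [563.7711152   82.08288465  95.33714337] (array([564.5,  82.3]), array([40.6, 68.5]), 87.84)
wall 289 (array([613.9, 102.5]), array([ 31.7, 165. ]), 87.57)
dish 3441 [505.76754539 -25.61753477  64.22625841] [461.67434585 -59.98022971  58.12415438] [559.93039179  11.86631895  71.21457212]
top block 573 [578.96781656  75.88462097  95.63649243] (array([579.8,  76.9]), array([ 59.7, 101.1]), 86.75)
wall 192 (array([612.2, 107.9]), array([ 26.3, 163.5]), 88.13)
dish 429 [507.14796798 -26.36652379  64.32124994] [461.23555887 -59.21502509  58.05183318] [559.87570579  32.38255645  71.35576589]
[-0.36329584  0.31386328 -0.43897574]
```

View pics/w1.png

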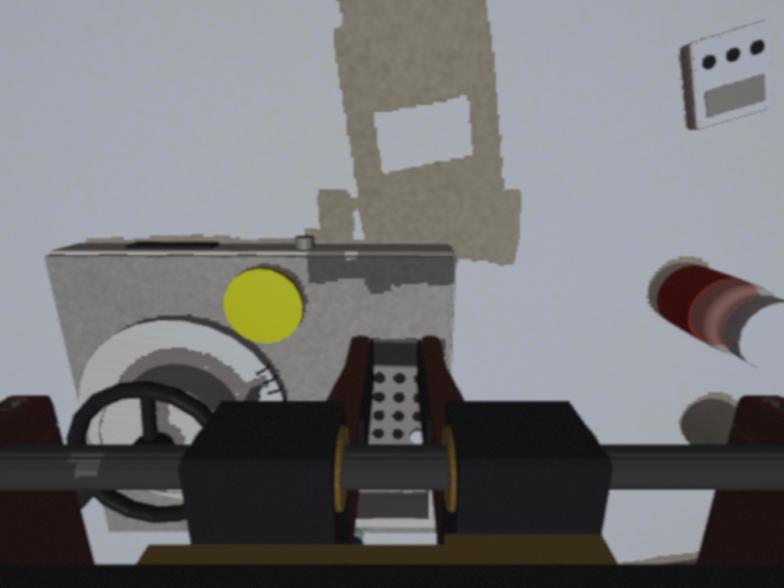

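The wrist view shows the fingers straddling the block's line at (395,390), with the dish at (263,305) clear of them. The top depth gives the block's top as 101x60 mm centred at (580,77), which matches its stated size. Its front face is near x=530. Next I descend in front of it and push.

Request:
{"method": "play_rows", "body": {"increments": "0.2 0.036 -0.009 0 0;0.2 0 0 -0.04 0;0.2 0 0 -0.04 0;0.2 0 0 -0.03 0;0.2 0 0 -0.012 0;0.2 0 0 0 0;0.2 0.006 0 0 0;0.2 0.006 0 0 0;0.2 0.004 0 0 0;0.2 0.004 0 0 0;0.2 0.004 0 0 0;0.2 0.004 0 0 0;0.2 0.004 0 0 0;0.2 0.004 0 0 0;0.2 0.004 0 0 0"}}

```text
t: 3.25
ee_pos: [540.6, 77.9, 70.1]
orientation: [-0.044, -3.141, 0.0]
ft_force: [0.2, -0.3, 0.6]
width: 17.9
```

Request:
{"method": "play_rows", "body": {"increments": "0.2 0.003 0 0 0;0.2 0.003 0 0 0;0.2 0.003 0 0 0;0.2 0.003 0 0 0;0.2 0.003 0 0 0"}}

```text
t: 3.75
ee_pos: [555.6, 77.9, 70.2]
orientation: [-0.044, -3.141, 0.0]
ft_force: [-0.3, -0.2, 0.1]
width: 17.8
```

```bash
python3 - <<'E'
from h import *
for n in('top','scene'):
    A=cloud(grab(n,n+'1')).reshape(-1,3)
    b=A[(A[:,2]>90)&(A[:,2]<99)&(A[:,0]>500)&(A[:,0]<690)&(A[:,1]>30)&(A[:,1]<115)]; print(n,len(b),rect(b),b.min(0),b.max(0))
    B=cloud(load(n+'0')).reshape(-1,3)
    b=B[(B[:,2]>90)&(B[:,2]<99)&(B[:,0]>500)&(B[:,0]<690)&(B[:,1]>30)&(B[:,1]<115)]; print(n,len(b),rect(b),b.min(0),b.max(0))
E
```

```text
Traceback (most recent call last):
ValueError: zero-size array to reduction operation minimum which has no identity
```

```bash
python3 - <<'E'
from h import *
for n,d in(('s1',grab('scene','scene1')),('s0',load('scene0'))):
    A=cloud(d).reshape(-1,3)
    b=A[(A[:,2]>88)&(A[:,2]<101)&(A[:,0]>500)&(A[:,0]<690)&(A[:,1]>30)&(A[:,1]<115)]; print(n,len(b),rect(b) if len(b) else 0)
    if n=='s1': save(d,'s1.png',(160,170,400,340),3)
E
```

```text
s1 715 (array([583.2,  77.5]), array([ 60.6, 101.9]), 86.95)
s0 810 (array([583.4,  77. ]), array([ 60.8, 102.5]), 86.52)
```

View pics/s1.png

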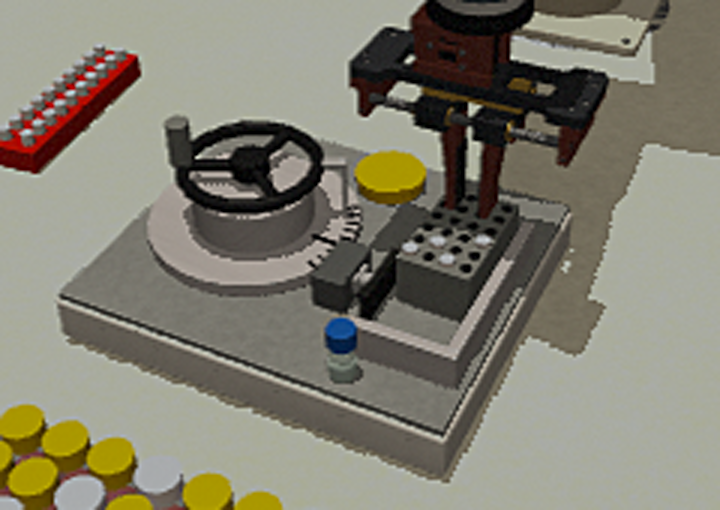

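The fingers vanish at the block's far top edge, near (455,205) and (487,212), but the block has not moved. I compare the fingers' seen position with the TCP reading.

```bash
python3 - <<'E'
from h import *
d=load('scene1'); A=cloud(d); o=ctrl.get_obs(); print(o['ee_pos'],o['qpos'])
print(pix(d,[[555.6,77.9,70],[532,77,95],[532,77,50],[590,-98,118]])) 
for (u,v) in [(455,150),(455,180),(455,198),(490,150),(490,185),(490,205),(475,205),(475,215)]:
    U,V=160+u//3,170+v//3; print(u,v,A[V,U].round(1),d['img'][V,U])
E
```

```text
[555.84898913  77.95091609  70.21136543] [ 1.18131713e-01  5.01118860e-01  1.84896474e+00 -1.29595299e-05
  7.91083395e-01 -1.42433872e+00]
[[316.60559178 248.19510789]
 [319.99090032 234.14811646]
 [319.29351021 248.93112596]
 [243.18487339 222.61511915]]
455 150 [568.3  66.2 156.1] [51 25 18]
455 180 [564.4  65.6 125.7] [36 16 12]
455 198 [567.3  67.1 111. ] [36 20 20]
490 150 [569.4  94.4 164.4] [48 23 18]
490 185 [567.7  95.2 133.6] [46 20 19]
490 205 [563.8  94.9 111.1] [35  9 13]
475 205 [547.8  77.7  94.8] [66 68 60]
475 215 [559.5  81.9  95.5] [27 28 27]
```

Request:
{"method": "play_rows", "body": {"increments": "0.2 0 0 0 0;0.2 0 0 0 0"}}

```text
t: 4.05
ee_pos: [555.2, 77.9, 70.1]
orientation: [-0.044, -3.141, 0.0]
ft_force: [-0.0, -0.4, 0.3]
width: 17.7
```

```bash
python3 - <<'E'
from h import *
d=grab('scene','scene2'); A=cloud(d).reshape(-1,3)
b=A[(A[:,2]>88)&(A[:,2]<101)&(A[:,0]>500)&(A[:,0]<690)&(A[:,1]>30)&(A[:,1]<115)]; print(len(b),rect(b))
w=grab('wrist','w2'); save(w,'w2.png',(200,160,440,420),2.3)
print(ctrl.get_obs()['ft_force'])
E
```

```text
728 (array([583.2,  77.4]), array([ 60.4, 101.5]), 86.33)
[ 0.37286541 -0.24075235  0.57277352]
```

View pics/w2.png

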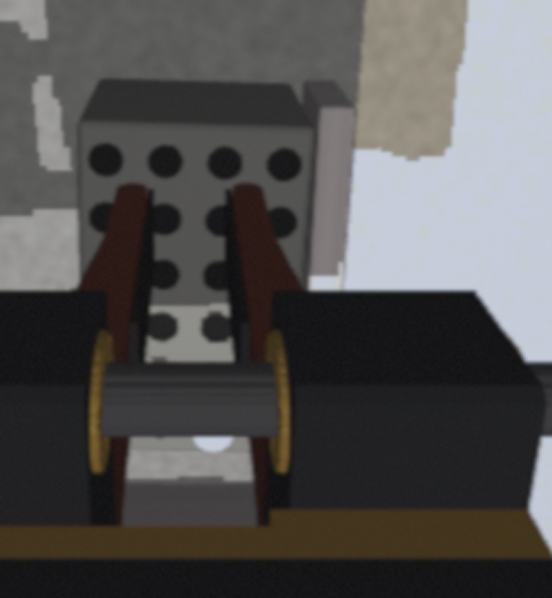

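```bash
python3 - <<'E'
from h import *
d=load('w2'); A=cloud(d); 
for u,v in [(132,190),(132,200),(132,215),(247,190),(247,200),(247,215),(190,150),(190,220),(190,100),(220,300)]:
    U,V=int(200+u/2.3),int(160+v/2.3); print(u,v,A[V,U].round(1),d['img'][V,U])
print(pix(d,[[555.2,77.9,70.1],[532,77,95],[532,77,50]]))
w=load('w1'); f=cloud(w)
for u,v in [(360,342),(432,340),(360,360),(432,360)]: print('w1',f[int(v/1.4),int(u/1.4)].round(1))
E
```

```text
132 190 [543.6  63.8 105.6] [44 26 23]
132 200 [543.5  64.2 111.2] [44 26 24]
132 215 [544.   64.8 118.8] [44 27 24]
247 190 [544.1  91.3 106.2] [43 24 20]
247 200 [544.3  90.9 111.1] [44 26 24]
247 215 [544.7  90.3 118.9] [43 24 22]
190 150 [538.2  77.7  94.2] [84 84 82]
190 220 [556.5  77.2  96. ] [83 83 81]
190 100 [530.8  77.9  73.8] [47 46 46]
220 300 [580.8  84.5  95.1] [84 84 83]
[[282.96280817 236.28579992]
 [280.43959572 215.2759354 ]
 [280.70613395 195.25976917]]
w1 [453.3  72.3 228.4]
w1 [453.8 100.4 226.6]
w1 [452.9  73.6 245.3]
w1 [453.9  98.9 244.8]
```

In both views the fingertips end about 34 mm above the reported TCP height: z 104 with the TCP at 70, and 228 with the TCP at 192. So they have been passing over the block. I'll trust the picture, back off, and go down in steps while watching the force.

Request:
{"method": "play_rows", "body": {"increments": "0.2 -0.03 0 0 0;0.2 -0.025 0 0 0;0.2 0 0 0 0;0.2 0 0 -0.01 0;0.2 0 0 -0.01 0;0.2 0 0 -0.01 0;0.2 0 0 0 0"}}

```text
t: 4.85
ee_pos: [499.7, 77.7, 38.3]
orientation: [-0.045, -3.139, 0.001]
ft_force: [-0.8, -0.1, 0.9]
width: 17.7
```

```bash
python3 - <<'E'
from h import *
d=grab('wrist','w3'); A=cloud(d); o=ctrl.get_obs(); print(o['ee_pos'],o['ft_force'])
# lowest finger points: x,y near fingers
m=(abs(A[...,0]-o['ee_pos'][0])<25)&(abs(A[...,1]-78)<32)&(A[...,2]>54)&(A[...,2]<160)&(d['range_z']>0)
p=A[m]; print(p[:,2].min(), np.histogram(p[:,2],bins=np.arange(54,160,6)))
E
```

```text
[499.98648578  77.7926396   38.9189661 ] [ 0.25120657  0.02469029 -0.53890676]
68.06066433936837 (array([  0,   0,  95, 179, 209, 215, 284, 285, 356, 424, 424, 343, 275,
       175,  98, 162, 196]), array([ 54,  60,  66,  72,  78,  84,  90,  96, 102, 108, 114, 120, 126,
       132, 138, 144, 150, 156]))
```

That confirms it: with the TCP at z=39 the tips are at about 69. Now I push.

Request:
{"method": "play_rows", "body": {"increments": "0.2 0.005 0 0 0;0.2 0.005 0 0 0;0.2 0.004 0 0 0;0.2 0.004 0 0 0;0.2 0.004 0 0 0;0.2 0.004 0 0 0;0.2 0.004 0 0 0;0.2 0.004 0 0 0;0.2 0.004 0 0 0;0.2 0.004 0 0 0"}}

```text
t: 5.9
ee_pos: [542.6, 77.9, 40.2]
orientation: [-0.044, -3.141, 0.0]
ft_force: [-2.0, 0.2, 2.3]
width: 17.5
```

Request:
{"method": "play_rows", "body": {"increments": "0.2 0.003 0 0 0;0.2 0.003 0 0 0;0.2 0.003 0 0 0;0.2 0.003 0 0 0;0.2 0.003 0 0 0;0.2 0.002 0 0 0;0.2 0.002 0 0 0"}}

```text
t: 6.6
ee_pos: [561.4, 77.9, 40.2]
orientation: [-0.044, -3.141, 0.0]
ft_force: [-2.7, -0.1, 2.3]
width: 17.3
```

Request:
{"method": "play_rows", "body": {"increments": "0.2 0.002 0 0 0;0.2 0.001 0 0 0;0.2 0.001 0 0 0;0.2 0.001 0 0 0"}}

```text
t: 7.0
ee_pos: [566.4, 77.9, 40.2]
orientation: [-0.044, -3.141, -0.0]
ft_force: [-2.1, -0.3, 1.2]
width: 17.5
```

Request:
{"method": "play_rows", "body": {"increments": "0.2 0.001 0 0 0;0.2 0.001 0 0 0;0.2 0 0 0 0"}}

```text
t: 7.3
ee_pos: [568.8, 77.9, 40.2]
orientation: [0.044, 3.141, 0.0]
ft_force: [-1.0, -0.5, 0.1]
width: 17.7
```

Request:
{"method": "play_rows", "body": {"increments": "0.2 0.001 0 0 0;0.2 0.001 0 0 0"}}

```text
t: 7.5
ee_pos: [570.4, 77.9, 40.2]
orientation: [-0.044, -3.141, 0.0]
ft_force: [-1.9, -0.1, 1.3]
width: 17.4
```

Request:
{"method": "play_rows", "body": {"increments": "0.2 0.001 0 0 0;0.2 0 0 0 0"}}

```text
t: 7.7
ee_pos: [571.7, 77.9, 40.2]
orientation: [0.044, 3.141, 0.0]
ft_force: [-1.0, -0.2, -0.3]
width: 17.6
```

Request:
{"method": "play_rows", "body": {"increments": "0.2 0.001 0 0 0;0.2 0 0 0 0"}}

```text
t: 7.9
ee_pos: [572.6, 77.9, 40.2]
orientation: [0.044, 3.141, 0.0]
ft_force: [-1.2, -0.3, 0.4]
width: 17.4
```

```bash
python3 - <<'E'
from h import *
d=grab('scene','scene3'); A=cloud(d).reshape(-1,3)
b=A[(A[:,2]>88)&(A[:,2]<101)&(A[:,0]>500)&(A[:,0]<690)&(A[:,1]>30)&(A[:,1]<115)]; print(len(b),rect(b),b.max(0))
w=A[(A[:,2]>76)&(A[:,2]<84)&(A[:,0]>600)&(A[:,0]<720)&(A[:,1]>55)&(A[:,1]<105)]; print('stop',len(w),np.percentile(w[:,0],[1,5,50,95,99]))
print(ctrl.get_obs()['ee_pos'])
E
```

```text
951 (array([625.9,  79. ]), array([ 60.4, 122.1]), 88.13) [687.78547279 109.39159412 100.94436851]
stop 159 [683.48265831 684.08708341 691.96263449 697.74891835 698.40545979]
[572.54807034  77.90610268  40.16100948]
```

Request:
{"method": "play_rows", "body": {"increments": "0.2 0.001 0 0 0;0.2 0.001 0 0 0;0.2 0 0 0 0"}}

```text
t: 8.25
ee_pos: [573.8, 77.9, 40.1]
orientation: [-0.044, -3.14, 0.0]
ft_force: [-4.2, -0.2, 3.5]
width: 17.2
```

Request:
{"method": "play_rows", "body": {"increments": "0.2 0.001 0 0 0;0.2 0.001 0 0 0;0.2 0 0 0 0"}}

```text
t: 8.55
ee_pos: [573.7, 77.9, 40.0]
orientation: [-0.045, -3.136, 0.001]
ft_force: [-10.4, 1.1, 8.4]
width: 17.6
```

Contact stopped the motion at 573.7 with about 10 N, so the block is home. I hold briefly, retreat, rise, and move above the knob.

Request:
{"method": "play_rows", "body": {"increments": "0.2 0 0 0 0;0.2 0 0 0 0;0.2 -0.004 0 0 0;0.2 -0.02 0 0 0;0.2 -0.02 0 0.03 0;0.2 0 0 0.045 0;0.2 0 0 0.045 0;0.2 0.01 -0.03 0.03 -6.6;0.4 0.012 -0.035 0 -6.6;0.4 0.012 -0.03 0 -6.6;0.4 0.012 -0.03 0 -6.6;0.4 0.012 -0.03 0 -6.6;0.4 0.012 -0.03 0 -6.6;0.4 0.01 -0.03 0 -6.6;0.4 0 -0.006 0 -6.6;0.4 0 -0.006 0 -6.6;0.4 0 0 0 -7.2;0.4 0 0 0 0;0.4 0 0 0 0"}}

```text
t: 10.45
ee_pos: [612.8, -149.2, 190.3]
orientation: [1.757, 2.603, 0.0]
ft_force: [0.3, -0.6, -1.0]
width: 35.0
```

```bash
python3 - <<'E'
from h import *
d=grab('wrist','w4'); A=cloud(d); o=ctrl.get_obs(); print(o['ee_pos'],o['qpos'],o['ft_force'])
save(d,'w4.png',s=1.4)
k=A[(A[...,2]>145)&(A[...,2]<160)&(abs(A[...,0]-610)<30)&(abs(A[...,1]+149)<30)]; print('knob',len(k), k.mean(0) if len(k) else '')
B=cloud(grab('scene','scene4')).reshape(-1,3)
b=B[(B[:,2]>88)&(B[:,2]<101)&(B[:,0]>500)&(B[:,0]<690)&(B[:,1]>30)&(B[:,1]<115)]; print(len(b),rect(b),b.max(0))
E
```

```text
[ 612.71402615 -149.10453914  190.2720415 ] [-2.57546992e-01  4.32907358e-01  1.61910488e+00 -7.57079733e-05
  1.08870802e+00 -6.40775393e-01] [ 0.44497008  0.17124114 -0.84102802]
knob 517 [ 609.88280158 -148.70591256  153.46835135]
911 (array([637.7,  78.8]), array([ 60.3, 102.7]), 88.27) [689.5728002  109.68394112 100.76385244]
```

View pics/w4.png

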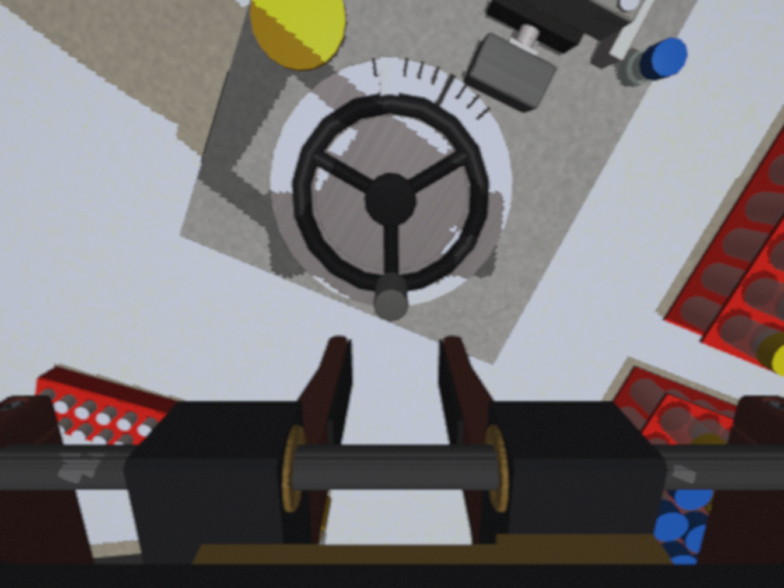

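The view shows the wheel hub at (390,200), the knob at (390,300), the pointer at 12 o'clock near (388,75), and the long tick clockwise of it at (444,90). The knob measures (609.9,-148.7). Next I fit the axis.

```bash
python3 - <<'E'
from h import *
from scipy.optimize import least_squares
for t in('w4','scene4'):
    A=cloud(load(t)).reshape(-1,3)
    p=A[(A[:,2]>113)&(A[:,2]<123)]; r=np.hypot(p[:,0]-590,p[:,1]+98); p=p[(r>45)&(r<66)]
    s=least_squares(lambda q:np.hypot(p[:,0]-q[0],p[:,1]-q[1])-q[2],[590,-98,55],loss='soft_l1').x; print(t,len(p),s)
k=np.array([609.9,-148.7])-s[:2]; 
E
```

```text
w4 5681 [589.24962893 -98.48552185  53.69683767]
scene4 466 [593.87200672 -96.90129551  54.57058567]
```

Request:
{"method": "play_rows", "body": {"increments": "0.4 -0.0025 0.0005 0 0;0.4 0 0 -0.03 0;0.4 0 0 -0.03 0;0.4 0 0 -0.02 0;0.4 0 0 -0.01 0;0.4 0 0 0 0;0.28 0 0 0 0;0.28 0 0 0 0;0.28 0 0 0 0"}}

```text
t: 11.45
ee_pos: [610.7, -148.8, 101.4]
orientation: [1.76, 2.6, 0.001]
ft_force: [-0.0, 0.6, 0.6]
width: 24.9
```

```bash
cat > arc.py <<'E'
import numpy as np,sys
from workcell import ctrl
C=np.array([589.5,-98]); 
def arc(a0,step,n,r=54.8):
    a=np.radians(a0+step*np.arange(n+1)); p=C+r*np.c_[np.cos(a),np.sin(a)]
    print(';'.join(f'0.28 {x/1e3:.4f} {y/1e3:.4f} 0 {step:g}' for x,y in np.diff(p,axis=0)))
def state():
    o=ctrl.get_obs(); v=o['ee_pos'][:2]-C; f=o['ft_force']
    print('t',round(o['t'],2),'ang',np.degrees(np.arctan2(v[1],v[0])).round(2),'r',np.hypot(*v).round(2),'z',o['ee_pos'][2].round(1),'f',f.round(2),'torque',round((v[0]*f[1]-v[1]*f[0])/1e3,3),'w',round(o['width'],1),'q6',round(o['qpos'][5],2))
E
python3 -c "
from arc import *
state(); arc(-68,-3,20)"
```

```text
t 11.45 ang -67.37 r 55.01 z 101.4 f [-0.04  0.6   0.62] torque 0.011 w 24.9 q6 -0.64
0.28 -0.0027 -0.0010 0 -3;0.28 -0.0027 -0.0009 0 -3;0.28 -0.0028 -0.0007 0 -3;0.28 -0.0028 -0.0006 0 -3;0.28 -0.0028 -0.0004 0 -3;0.28 -0.0029 -0.0003 0 -3;0.28 -0.0029 -0.0001 0 -3;0.28 -0.0029 0.0000 0 -3;0.28 -0.0029 0.0002 0 -3;0.28 -0.0029 0.0003 0 -3;0.28 -0.0028 0.0005 0 -3;0.28 -0.0028 0.0006 0 -3;0.28 -0.0028 0.0008 0 -3;0.28 -0.0027 0.0009 0 -3;0.28 -0.0027 0.0011 0 -3;0.28 -0.0026 0.0012 0 -3;0.28 -0.0025 0.0013 0 -3;0.28 -0.0025 0.0015 0 -3;0.28 -0.0024 0.0016 0 -3;0.28 -0.0023 0.0017 0 -3
```

Request:
{"method": "play_rows", "body": {"increments": "0.28 -0.0027 -0.0010 0 -3;0.28 -0.0027 -0.0009 0 -3;0.28 -0.0028 -0.0007 0 -3;0.28 -0.0028 -0.0006 0 -3;0.28 -0.0028 -0.0004 0 -3;0.28 -0.0029 -0.0003 0 -3;0.28 -0.0029 -0.0001 0 -3;0.28 -0.0029 0.0000 0 -3;0.28 -0.0029 0.0002 0 -3;0.28 -0.0029 0.0003 0 -3;0.28 -0.0028 0.0005 0 -3;0.28 -0.0028 0.0006 0 -3"}}

```text
t: 12.65
ee_pos: [578.1, -151.5, 101.2]
orientation: [2.478, 1.924, 0.005]
ft_force: [5.7, -1.8, -3.1]
width: 24.7
```

```bash
python3 -c "
from arc import *
from h import *
state()
d=grab('wrist','w5'); save(d,'w5.png',s=1.4)"
```

```text
t 12.65 ang -101.99 r 54.68 z 101.2 f [ 5.71 -1.84 -3.09] torque 0.326 w 24.7 q6 -0.03
```

View pics/w5.png

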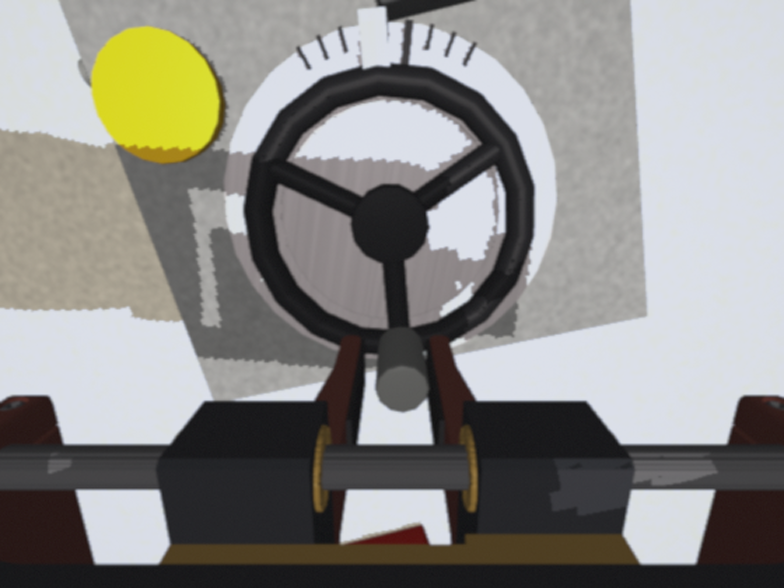

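The pointer at (374,40) is about 0.2 rad short of the long tick at (407,40), and the torque of 0.33 N m is right for free running. I continue in smaller bites.

Request:
{"method": "play_rows", "body": {"increments": "0.28 -0.0028 0.0008 0 -3;0.28 -0.0027 0.0009 0 -3;0.28 -0.0027 0.0011 0 -3;0.28 -0.0026 0.0012 0 -3;0.28 -0.0025 0.0013 0 -3;0.28 -0.0025 0.0015 0 -3"}}

```text
t: 13.3
ee_pos: [562.2, -145.3, 101.2]
orientation: [2.748, 1.514, 0.005]
ft_force: [4.2, -4.0, -3.7]
width: 24.7
```

```bash
python3 -c "
from arc import *
state(); arc(-122,-3,20)"
```

```text
t 13.3 ang -119.95 r 54.63 z 101.2 f [ 4.16 -4.02 -3.66] torque 0.307 w 24.7 q6 0.29
0.28 -0.0024 0.0016 0 -3;0.28 -0.0023 0.0017 0 -3;0.28 -0.0022 0.0018 0 -3;0.28 -0.0021 0.0019 0 -3;0.28 -0.0020 0.0020 0 -3;0.28 -0.0019 0.0021 0 -3;0.28 -0.0018 0.0022 0 -3;0.28 -0.0017 0.0023 0 -3;0.28 -0.0015 0.0024 0 -3;0.28 -0.0014 0.0025 0 -3;0.28 -0.0013 0.0026 0 -3;0.28 -0.0011 0.0026 0 -3;0.28 -0.0010 0.0027 0 -3;0.28 -0.0009 0.0027 0 -3;0.28 -0.0007 0.0028 0 -3;0.28 -0.0006 0.0028 0 -3;0.28 -0.0004 0.0028 0 -3;0.28 -0.0003 0.0029 0 -3;0.28 -0.0001 0.0029 0 -3;0.28 0.0000 0.0029 0 -3
```

Request:
{"method": "play_rows", "body": {"increments": "0.28 -0.0024 0.0016 0 -3;0.28 -0.0023 0.0017 0 -3;0.28 -0.0022 0.0018 0 -3;0.28 -0.0021 0.0019 0 -3;0.28 -0.0020 0.0020 0 -3"}}

```text
t: 13.8
ee_pos: [550.9, -136.6, 101.2]
orientation: [2.923, 1.142, 0.004]
ft_force: [3.3, -5.5, -2.7]
width: 24.6
```

```bash
python3 -c "
from arc import *
state()"
```

```text
t 13.8 ang -135.05 r 54.6 z 101.2 f [ 3.26 -5.52 -2.72] torque 0.339 w 24.6 q6 0.56
```

Request:
{"method": "play_rows", "body": {"increments": "0.28 -0.0019 0.0021 0 -3;0.28 -0.0018 0.0022 0 -3;0.28 -0.0017 0.0023 0 -3;0.28 -0.0015 0.0024 0 -3"}}

```text
t: 14.2
ee_pos: [543.8, -127.7, 101.3]
orientation: [3.026, 0.831, 0.004]
ft_force: [2.7, -5.8, -2.0]
width: 25.0
```

```bash
python3 -c "
from arc import *
state()"
```

```text
t 14.2 ang -146.98 r 54.51 z 101.3 f [ 2.74 -5.76 -2.03] torque 0.345 w 25.0 q6 0.79
```

Request:
{"method": "play_rows", "body": {"increments": "0.28 -0.0014 0.0025 0 -3;0.28 -0.0013 0.0026 0 -3;0.28 -0.0011 0.0026 0 -3;0.28 -0.0010 0.0027 0 -3"}}

```text
t: 14.6
ee_pos: [538.8, -117.7, 101.2]
orientation: [3.096, 0.51, 0.004]
ft_force: [1.7, -9.8, -2.2]
width: 24.7
```

```bash
python3 -c "
from arc import *
from h import *
state()
d=grab('wrist','w6'); save(d,'w6.png',(120,0,440,110),2.4)"
```

```text
t 14.6 ang -158.76 r 54.36 z 101.2 f [ 1.65 -9.8  -2.18] torque 0.529 w 24.7 q6 1.01
```

View pics/w6.png

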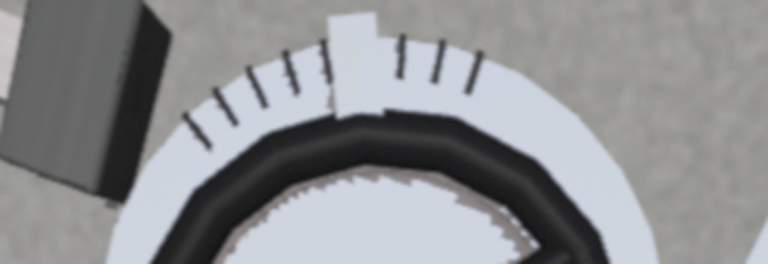

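The jaw has bitten: torque is about 0.5 N m. The neighbouring short ticks at 325 and 402 put the hidden long tick at about x=363, and the pointer's centre is at about 353. So it is roughly 2.5 mm short, already inside the band. I nudge 2° more and hold.

Request:
{"method": "play_rows", "body": {"increments": "0.28 -0.0003 0.0009 0 -1;0.28 -0.0003 0.0009 0 -1;0.28 0 0 0 0;0.28 0 0 0 0;0.28 0 0 0 0;0.28 0 0 0 0"}}

```text
t: 15.25
ee_pos: [538.3, -116.1, 101.2]
orientation: [3.104, 0.459, 0.004]
ft_force: [1.2, -9.5, -1.9]
width: 24.7
```

```bash
python3 -c "
from arc import *
from h import *
state()
d=grab('wrist','w7'); save(d,'w7.png',(180,0,360,70),4.4); state()"
```

```text
t 15.25 ang -160.59 r 54.33 z 101.2 f [ 1.17 -9.47 -1.94] torque 0.506 w 24.7 q6 1.05
t 15.3 ang -160.59 r 54.32 z 101.2 f [ 1.29 -9.39 -1.3 ] torque 0.505 w 24.5 q6 1.05
```

View pics/w7.png

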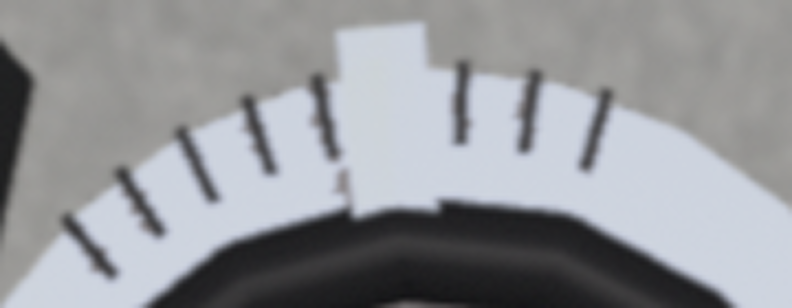

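The pointer's centre (390) is on the tick's midpoint (393), about 0.4 mm off, and the torque is 0.505 N m. I hold a little longer, ease back 31°, then check before lifting.

```bash
python3 -c "
from arc import *
arc(-160.6,3.1,10,54.4)"
```

```text
0.28 0.0011 -0.0027 0 3.1;0.28 0.0012 -0.0027 0 3.1;0.28 0.0013 -0.0026 0 3.1;0.28 0.0015 -0.0025 0 3.1;0.28 0.0016 -0.0025 0 3.1;0.28 0.0017 -0.0024 0 3.1;0.28 0.0019 -0.0023 0 3.1;0.28 0.0020 -0.0022 0 3.1;0.28 0.0021 -0.0021 0 3.1;0.28 0.0022 -0.0019 0 3.1
```

Request:
{"method": "play_rows", "body": {"increments": "0.28 0 0 0 0;0.28 0 0 0 0;0.28 0.0011 -0.0027 0 3.1;0.28 0.0012 -0.0027 0 3.1;0.28 0.0013 -0.0026 0 3.1;0.28 0.0015 -0.0025 0 3.1;0.28 0.0016 -0.0025 0 3.1;0.28 0.0017 -0.0024 0 3.1;0.28 0.0019 -0.0023 0 3.1;0.28 0.0020 -0.0022 0 3.1;0.28 0.0021 -0.0021 0 3.1;0.28 0.0022 -0.0019 0 3.1;0.28 0 0 0 0;0.28 0 0 0 0"}}

```text
t: 16.7
ee_pos: [553.6, -137.9, 100.6]
orientation: [2.873, 1.27, 0.001]
ft_force: [0.3, -0.0, 0.4]
width: 24.3
```

```bash
python3 -c "
from arc import *
state()"
```

```text
t 16.7 ang -131.96 r 53.7 z 100.6 f [ 0.26 -0.03  0.44] torque 0.011 w 24.3 q6 0.47
```

No load on the tool, so I open slightly, lift straight up, and check.

Request:
{"method": "play_rows", "body": {"increments": "0.36 0 0 0 0;0.36 0 0 0 0;0.36 0 0 0.02 0;0.36 0 0 0.03 0;0.36 0 0 0.04 0;0.36 0 0 0.04 0;0.36 0 0 0.03 0;0.36 0 0 0.03 0;0.36 -0.04 0 0 0;0.36 -0.04 0 0 0;0.36 -0.04 0 0 0;0.36 0 0 0 0;0.36 0 0 0 0"}}

```text
t: 18.0
ee_pos: [433.4, -138.0, 290.7]
orientation: [2.872, 1.271, 0.002]
ft_force: [0.1, -1.0, 0.2]
width: 31.5
```

```bash
python3 - <<'E'
from h import *
d=grab('scene','scene5'); save(d,'s5.png',(120,150,420,380),2.5)
B=cloud(d).reshape(-1,3)
b=B[(B[:,2]>88)&(B[:,2]<101)&(B[:,0]>500)&(B[:,0]<690)&(B[:,1]>30)&(B[:,1]<118)]; print(len(b),rect(b),b.max(0))
o=ctrl.get_obs();print(o['ft_force'],o['ee_pos'],o['t'])
E
```

```text
917 (array([637.9,  79.5]), array([ 61.3, 101. ]), 88.3) [689.01123708 111.33815486 100.87488612]
[ 0.23284469 -0.35603031 -0.19281533] [ 434.27816146 -138.05057644  290.71403933] 18.05
```

View pics/s5.png

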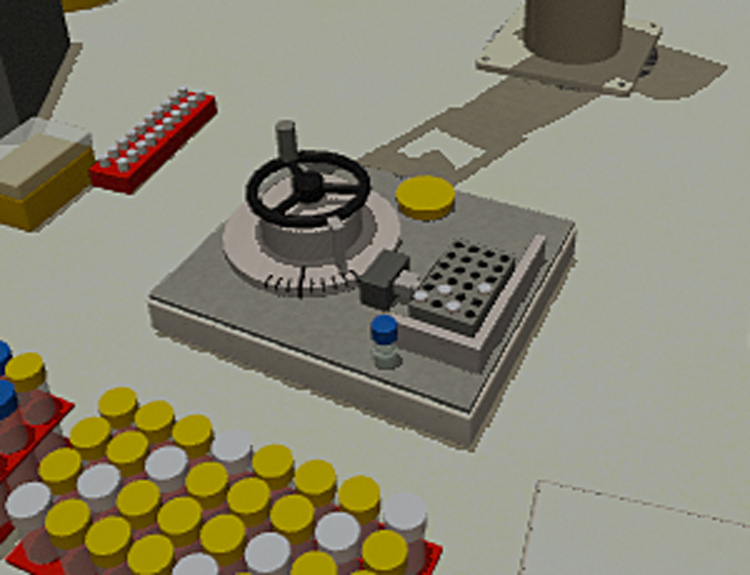

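The block sits against the stop and left wall at (470,270), with the jaw on it at (400,285). The wheel is back at rest: pointer at (345,265), long tick at (302,282). The dish and vial are in place. I hand in.

```bash
python3 -c "
from workcell import ctrl
print(ctrl.close_job())"
```

```text
the job is handed in; nothing more can be done
None
```

I pushed the block home, tightened the clamp until the pointer stood on the long tick, eased the wheel back and handed the job in at about 18 s. `ctrl.close_job()` gives no verdict, so these are my own readings:

- **Block:** it stopped against the back stop at about 10 N of push. After release its depth outline was unchanged along the bay and in line with the station to within about 0.01 rad.
- **Clamp:** the jaw bit after about 1.4 to 1.6 rad of wheel turn. I stopped with the pointer about 0.4 mm from the tick's middle and a torque of 0.505 N m, and held it there about 0.7 s.
- **Jaw force:** I could not measure this directly. From the torque it should be about 17 N.
- **Release:** the tool force was near zero before I lifted, and the arm ended clear of everything. In the last picture the wheel had sprung back to rest with the jaw against the block, and the dish and vial looked undisturbed. I did not check the bottles, tip box, timer or red rack individually, but the arm made no contact near them.

**Disagreements:**
- **Fingertip height:** the fingertips are really about 30 mm above the reported TCP. My first push therefore passed over the block without touching it. I found this in the pictures and lowered the tool to match.
- **Torque reading:** one reading taken while still moving (0.53 N m) was higher than the picture suggested. It settled to 0.505 N m once the arm was still.

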